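# Spin a wheelchair wheel on the stand and stop its high spot at the brake pad

## Robot

A 6-joint arm with a two-finger parallel gripper is mounted at the origin on the work surface. World frame = base frame: x ahead of the robot, y to its left, z up, the work surface at z = 0. Lengths are in m, angles in rad, forces in N, time in s.
With the tool pointing down it reaches from about 0.325 to 0.9 m from the base axis. Payload 6.1 kg.
Tool frame: the origin (TCP) lies at the very end of the fingers, on their centre line; the grasp point (between the pads) lies 19 mm behind it; y points along the fingers, x is the direction in which the jaws open and shut, and the axes are right-handed (so a half turn about y gives the same grasp; the last joint's range is limited). The gripper opens to 85 mm and grips with 20 to 120 N. Pads are 22 mm wide; open, the fingers measure 114 mm over their backs; the gripper's body (76 mm by 85 mm) begins 54 mm behind the grasp point. The pads swing forward as they close: fully open they stand 13 mm farther back than shut.
Start: joints at [1.206, 0.22, 1.526, -0, 1.395, -0.126], TCP at [0.148, 0.607, 0.231] pointing down, gripper open.
Joint ranges: [-2.98, 2.98], [-0.91, 2.08], [0.09, 2.57], [-1.24, 4.39], [0.2, 2.65], [-2.68, 2.68]. Speed limits (rad/s): [2.57, 2.57, 3.01, 3.14, 3.14, 3.14].

## Interface

Orientations are given as a rotation vector (axis times angle).
In Python, from station import r gives the robot as it stands.
- The arm moves only by the shell command python3 -m jog 'ROWS'. ROWS is JSON, a list that holds one entry, the list of rows, each a list of 7 numbers: the turn, a rotation vector about the world's x, y, z in degrees, then the shift along the world's x, y, z in m, then the finger opening in m, from 0 to 0.0854. In form: [[[rx, ry, rz, dx, dy, dz, fingers], ...]]. A call has 1 to 10 rows; each row shifts and turns the commanded pose from where the row before left it; what a row does not reach is not made up. A row lasts 1/12 s, in which the tool goes at most 41.7 mm and 7.16 degrees, less where a joint would pass 70% of its speed; a pose out of reach is approached as far as the arm can. A call is refused whole if a number of a shift passes 0.0417 or a number of a turn 7.16, either way. A call with a gripper value outside its range is refused whole. The fingers move at their own pace and stop on an object; the grip force is fixed at half the most. Time passes only in rows, so rows that do not move let the fingers close. It gives the time, the measured TCP pose, the force and the opening at its end, in the units of the state.
- r.read_state(): the state, without advancing time (a new reading comes with each control period).
- r.camera(name): name is "scene" or "top"; returns a dict with "img" (420x560x3 uint8, red, green, blue), "depth" (420x560 float32, m along the optical axis (not along the pixel's ray), 0 where there is no reading), "fovy" (degrees; the focal length in pixels is half the picture's height over the tangent of half this angle, whatever the lens; pixels are square), "cx", "cy" (the principal point, pixels), "R" (3x3) and "t" (3): a world point X has camera coordinates R X + t. Camera axes: x right, y down, z forward; pixel columns grow to the right and rows downward; lengths in m; the calibration is good to about 2 mm. A picture is of the moment at which its call begins.
- r.finish_job(): hands the job in, once; it reports no verdict.
The state is a dict: "time": time; "qpos": joint angles; "qd": joint speeds; "effort": joint torques, N m; "ee_pos": TCP position; "tcp_rot": TCP orientation; "wrist_force": force on the tool from outside, world axes, zero at the start; "wrist_torque": the same for the moment, N m; "finger_gap": opening from 0.0 (shut) to 1.0 (fully open).
Only numpy, scipy, OpenCV 4.12 (cv2) and the standard library are available. Lean on these libraries where they do the work, as an engineer would, in place of code of your own. Each camera call takes 0.05 s, during which the arm holds its last target.

## Task

Flick the grey wheel on the steel stand with your fingertips so that it spins, and let it run untouched for four seconds, about one full turn or more, to see that its bearing is free. Then stop it with a fingertip on the tyre so that the yellow mark (the tyre's high spot) stands in front of the black brake pad, and finish with your fingertip still pressing lightly on the tyre, holding the wheel still there so that the pad gap can be set. Don't grip the wheel, leave the chrome brake lever and its pad alone, and don't disturb the loose things on the bench.

Things in the scene. Friction and masses are not known exactly. Their poses are not given: they have to be found in the camera images.
- stand: Slotted steel stand bolted to the bench, two side plates (80 mm apart, 64 mm wide, 158 mm high) carrying the axle. Origin on the bench under the wheel's centre; x is level, in the wheel's plane, pointing to the side with the brake pad; y along the axle; z up. Base plate 10 mm thick, from -120 to +170 mm in x, -95 to +95 mm in y.
- wheel: The wheel on a fixed level axle, free to spin both ways without end: grey tyre 200 mm across, 32 mm wide, closed black centre, 0.8 kg. Origin at its centre, 125 mm above the bench (top of tyre 225 mm, nothing stands higher); y is the axle; it turns with the wheel. Very free bearing: at 2 rad/s it loses only about 0.15 rad/s each second; about 1 N of fingertip on the tread drags or stops it.
- mark (a point): The yellow paint mark: the middle of a 12 mm wide yellow stripe across the tread and 20 mm down both sides of the tyre; the point lies on the tread, 100 mm from the wheel's centre, and turns with the wheel.
- pad_front (a point): The point of the tread circle that faces the middle of the brake pad: 100 mm from the wheel's centre, 25 degrees above the level of the axle on the stand's +x side; fixed to the stand. The mark must stop here.
- brake: The brake, fixed in its off position: black nylon pad 40 mm long along the tyre, 20 mm wide, its face 6 mm off the tread; steel clamp on a chrome tube; chrome lever with black grip. Origin the same as the stand's. In the stand's axes it lies at x from 85 to 250 mm, y from -15 to +110 mm, below 225 mm; the pad's upper edge is 195 mm above the bench.
- chock_a: Loose grey rubber wheel chock, a wedge 150 x 80 x 72 mm; origin at the centre of its underside.
- chock_b: A second one, the same.
- hex_set: Loose red-handled hex key set in a black plastic case, 130 x 96 x 24 mm; origin at the centre of its underside.
- push_handle: Loose blue aluminium push handle with a black grip, an L of 22 mm tube, about 225 x 150 mm, 31 mm high; origin at bench height, in the middle of that rectangle.
- spanner: Loose steel spanner lying flat, about 180 mm long; origin under its middle.
- paint_marker: Loose yellow-capped paint marker, 126 mm long, 15 mm thick; origin under its middle.
- spare_pad: Loose spare black brake pad with a steel back, 44 x 22 x 15 mm, lying on the stand's base plate; origin at the centre of its underside.

How it is judged:
By the outcome, as a careful person would: the job done as asked, in the order asked, and still so for the second after the job is handed in, while the arm keeps its last pose, push and grip.
It also fails if it takes over 48 s, if anything falls off the work surface, if the arm or the gripper's body presses on something with over 40 N, if the wrist force passes 120 N, or if a joint passes its speed limit or range.

## Working session

There is one attempt and no reset: what is moved stays moved. The work goes in short steps, Python scripts to look and compute and a shell command to move; the robot and the scene stay as the last step left them, time stands still between calls to the robot, and variables do not carry over. Pictures are saved under pics/ and viewed, and the job is handed in when it is done.

```bash
ls; mkdir -p pics
python3 - <<'E'
from station import r
import cv2
print(r.read_state())
for n in ("scene","top"):
    c=r.camera(n)
    cv2.imwrite(f"pics/{n}0.png",cv2.cvtColor(c["img"],cv2.COLOR_RGB2BGR))
    print(n,c["fovy"],c["cx"],c["cy"],c["R"],c["t"])
E
```

```text
pics
{'time': 0.0, 'qpos': array([ 1.20593211e+00,  2.21217521e-01,  1.52759553e+00, -3.16242936e-07,
        1.39469614e+00, -1.26087451e-01]), 'qd': array([ 0.00060556, -0.00024575,  0.00154908,  0.00026552,  0.00165374,
       -0.0010856 ]), 'effort': array([ 2.22251401e-03, -4.96894813e+01, -3.89395630e+01,  1.29268578e-04,
        1.08959869e-02,  4.84715167e-05]), 'ee_pos': array([0.14760358, 0.60670805, 0.23021282]), 'tcp_rot': array([-1.31374578, -1.03029617,  1.03304084]), 'wrist_force': array([0.40454135, 0.04254471, 0.6693353 ]), 'wrist_torque': array([ 0.02771222,  0.03437334, -0.0218279 ]), 'finger_gap': 1.0004433071133672}
scene 49.72519456189172 275.85869997390205 206.3263898640544 [[-0.80486453  0.59340745  0.00779011]
 [ 0.47651922  0.65403657 -0.58750796]
 [-0.35372661 -0.46915219 -0.80918089]] [ 0.41852541 -0.15645386  1.56151573]
top 56.124368748402475 285.48083642288896 211.8208267696469 [[ 0.01656664 -0.99963399  0.02138757]
 [-0.99913578 -0.01736635 -0.03776373]
 [ 0.03812133 -0.02074346 -0.99905779]] [-0.02103321  0.50254818  1.03646501]
```

View pics/scene0.png

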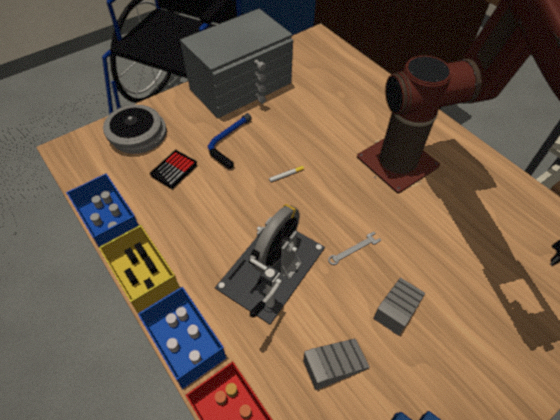

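View pics/top0.png

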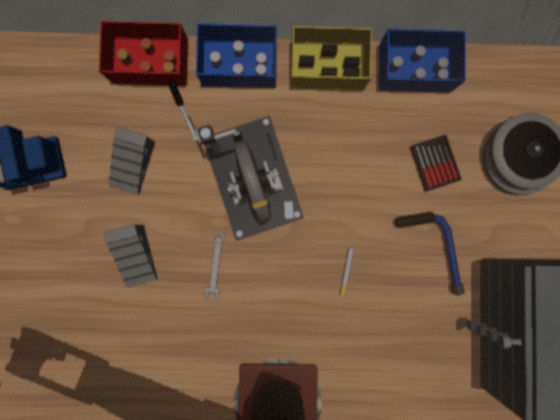

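```bash
cat > h.py <<'E'
import numpy as np, cv2
from station import r
def cam(n):
    c=r.camera(n); H=c["img"].shape[0]
    c["f"]=H/2/np.tan(np.radians(c["fovy"])/2); return c
def pts(c):
    d=c["depth"]; v,u=np.mgrid[:d.shape[0],:d.shape[1]]
    P=np.stack([(u-c["cx"])/c["f"]*d,(v-c["cy"])/c["f"]*d,d],-1)
    return (P-c["t"])@c["R"]
def proj(c,X):
    q=np.asarray(X)@c["R"].T+c["t"]; return q[...,:2]/q[...,2:]*c["f"]+[c["cx"],c["cy"]]
def save(n,img,box=None,s=1):
    if box: img=img[box[1]:box[3],box[0]:box[2]]
    img=cv2.resize(img,None,fx=s,fy=s,interpolation=cv2.INTER_CUBIC)
    cv2.imwrite("pics/"+n+".png",cv2.cvtColor(img,cv2.COLOR_RGB2BGR))
def yellow(c,box):
    hsv=cv2.cvtColor(c["img"],cv2.COLOR_RGB2HSV); m=(hsv[...,0]>18)&(hsv[...,0]<35)&(hsv[...,1]>140)&(hsv[...,2]>80)
    k=np.zeros_like(m);k[box[1]:box[3],box[0]:box[2]]=1
    return m&k
E
python3 - <<'E'
from h import *
np.set_printoptions(precision=4,suppress=True)
boxes=dict(scene=(210,180,340,350),top=(190,100,310,250))
for n,b in boxes.items():
    c=cam(n); np.savez(f"{n}.npz",**c); save(n+"z",c["img"],b,4)
    P=pts(c); print(n,"bench z",np.median(P[200:300,300:340,2][c["depth"][200:300,300:340]>0]))
    m=yellow(c,b); print("yellow",m.sum(),np.argwhere(m).mean(0)[::-1],P[m].mean(0),P[m].min(0),P[m].max(0))
    k=np.zeros(m.shape,bool);k[b[1]:b[3],b[0]:b[2]]=1
    hi=k&(P[...,2]>0.15)&(c["depth"]>0); print(hi.sum(),P[hi].min(0),P[hi].max(0))
    top=k&(P[...,2]>0.2)&(c["depth"]>0)
    Q=P[top]; print(top.sum(),Q.mean(0)); w,V=np.linalg.eigh(np.cov(Q[:,:2].T)); print(w,V[:,1],np.degrees(np.arctan2(V[1,1],V[0,1])))
E
```

```text
scene bench z -9.071689087002851e-05
yellow 38 [290.7368 208.4474] [0.5101 0.0504 0.1941] [ 0.42   -0.0757  0.0027] [0.5224 0.0682 0.2093]
1899 [0.4857 0.0196 0.15  ] [0.7719 0.2485 0.2263]
698 [0.6146 0.1099 0.2142]
[0.0002 0.0104] [-0.7526 -0.6585] -138.8145351617188
top bench z -0.0009905674956366605
yellow 70 [259.3571 203.9143] [0.5118 0.0485 0.1998] [0.5033 0.032  0.1446] [0.5204 0.0677 0.208 ]
1921 [0.4799 0.0201 0.1501] [0.695  0.2073 0.2272]
864 [0.5671 0.0671 0.2144]
[0.0001 0.0013] [-0.9436 -0.3312] -160.66086550223307
```

```bash
ls pics
```

```text
scene0.png
scenez.png
top0.png
topz.png
```

View pics/scenez.png

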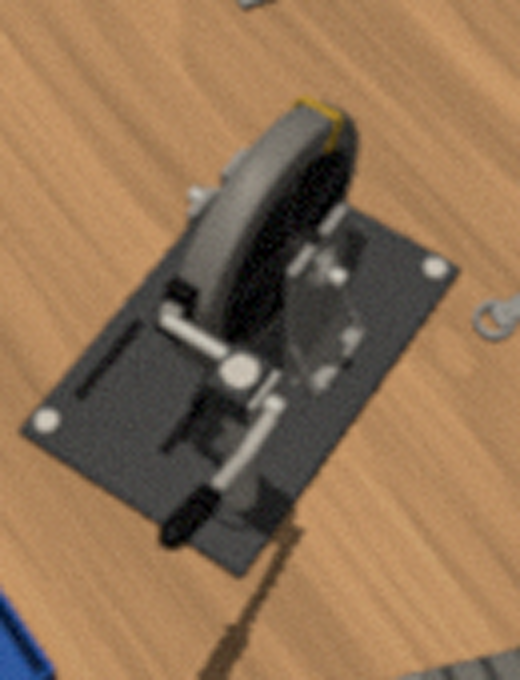

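View pics/topz.png

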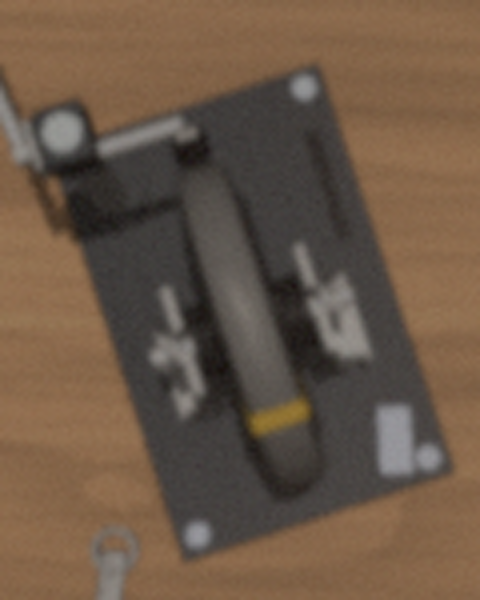

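Run:
```python
from h import *
from scipy.optimize import least_squares
np.set_printoptions(precision=4,suppress=True)
for n,b in dict(scene=(210,180,340,350),top=(190,100,310,250)).items():
    c=dict(np.load(n+".npz")); c["f"]=float(c["f"]);P=pts(c)
    k=np.zeros(P.shape[:2],bool);k[b[1]:b[3],b[0]:b[2]]=1
    k&=c["depth"]>0
    Q=P[k&(P[...,2]>0.17)]
    p=np.array([.575,.07,np.radians(19.3)])
    for it in range(5):
        L=lambda p:np.stack([(Q[:,0]-p[0])*np.cos(p[2])+(Q[:,1]-p[1])*np.sin(p[2]),-(Q[:,0]-p[0])*np.sin(p[2])+(Q[:,1]-p[1])*np.cos(p[2])],1)
        l=L(p); rad=np.hypot(l[:,0],Q[:,2]-.125); s=(abs(l[:,1])<.022)&(rad<.108)&(rad>.092)&(l[:,0]<.075); Q=Q[s]
        def res(q):
            l=L(q); return np.r_[(np.hypot(l[:,0],Q[:,2]-.125)-.0985),0.3*l[:,1]]
        p=least_squares(res,p,loss="soft_l1",f_scale=.002).x
    l=L(p);rad=np.hypot(l[:,0],Q[:,2]-.125)
    print(n,len(Q),p[:2],np.degrees(p[2]),"rad med",np.median(rad),"y span",np.percentile(l[:,1],[1,50,99]),"zmax",Q[:,2].max(),"x",l[:,0].min(),l[:,0].max())
    # base plate rectangle
    hsv=cv2.cvtColor(c["img"],cv2.COLOR_RGB2HSV)
    pl=k&(abs(P[...,2]-.010)<.004)&(hsv[...,1]<90)
    R=P[pl][:,:2]; rc=cv2.minAreaRect((R*1000).astype(np.float32)); print(rc)
    m=yellow(c,b); Y=P[m]; lx=(Y[:,0]-p[0])*np.cos(p[2])+(Y[:,1]-p[1])*np.sin(p[2]); rr=np.hypot(lx,Y[:,2]-.125); g=rr>.09
    print("mark angle", np.degrees(np.arctan2(np.median(Y[g,2]-.125),np.median(lx[g]))),g.sum(),np.median(rr[g]))
```

```text
scene 536 [0.5709 0.0712] 17.645790820269 rad med 0.09785993037651003 y span [-0.0168  0.0005  0.013 ] zmax 0.2263371877253213 x -0.08187994039600328 0.0748486241184905
((569.924072265625, 16.089553833007812), (383.5516662597656, 360.37188720703125), 6.961000919342041)
mark angle 129.2261975992828 32 0.09957800923103435
top 963 [0.5707 0.0687] 19.378723772815782 rad med 0.09764200359530245 y span [-0.0144  0.0001  0.0144] zmax 0.2271516406879408 x -0.08725739319585946 0.07498395938023873
((580.575439453125, 104.6146469116211), (295.091552734375, 249.6892852783203), 19.350101470947266)
mark angle 129.07920476526542 66 0.0992562494179855
```

Run:
```python
from h import *
from scipy.spatial.transform import Rotation as Ro
np.set_printoptions(precision=4,suppress=True)
s=r.read_state(); M=Ro.from_rotvec(s["tcp_rot"]).as_matrix(); print(M)
x=M[:,0]; print("jaw yaw",np.degrees(np.arctan2(x[1],x[0])))
C=np.array([.5708,.0697,.125]);y=np.radians(19.35);ex=np.array([np.cos(y),np.sin(y),0]);ey=np.array([-np.sin(y),np.cos(y),0]);ez=np.array([0,0,1.])
for n in("scene","top"):
    c=dict(np.load(n+".npz"));o=-c["R"].T@c["t"]; d=o-C
    print(n,"campos local",d@ex,d@ey,d@ez, "target pts px", [proj(c,C+rr*(np.cos(.4363)*ex+np.sin(.4363)*ez)+yy*ey) for rr,yy in((.1,0),(.09,-.016),(.09,.016))])
    img=c["img"].copy()
    for a in range(0,181,5):
        for yy in(-.016,.016):
            u,v=proj(c,C+.1*(np.cos(np.radians(a))*ex+np.sin(np.radians(a))*ez)+yy*ey); 
            img[int(round(v)),int(round(u))]=(255,0,0) if a!=25 else (0,255,0)
    b=dict(scene=(210,180,340,330),top=(190,100,310,250))[n]; save(n+"ov",img,b,4)
```

```text
[[ 0.2366 -0.0005 -0.9716]
 [ 0.9716 -0.0012  0.2366]
 [-0.0012 -1.      0.0002]]
jaw yaw 76.31676311022383
scene campos local 0.5420167476025809 0.35746045118304565 1.043370442485824 target pts px [array([256.4102, 255.0139]), array([253.4431, 250.2073]), array([263.6644, 256.396 ])]
top campos local -0.12180229635032788 -0.02134630581210917 0.9299163890622733 target pts px [array([238.5641, 140.6375]), array([246.6821, 142.6271]), array([233.2876, 146.9756])]
```

```bash
python3 -m jog '[[[0,0,0,0,0,0.0417,0],[0,0,0,0.015,-0.03,0.03,0],[0,0,0,0.026,-0.032,0,0],[0,0,0,0.03,-0.038,0,0],[0,0,0,0.03,-0.038,0,0],[0,0,0,0.03,-0.038,0,0],[0,0,0,0.03,-0.038,0,0],[0,0,0,0.03,-0.038,0,0],[0,0,0,0.03,-0.038,0,0],[0,0,0,0.03,-0.038,0,0]]]'
```

```text
time: 1.03
ee_pos: [0.3691, 0.3168, 0.3008]
tcp_rot: [-1.313, -1.032, 1.031]
wrist_force: [1.8, 1.1, 0.1]
finger_gap: 0.002
```

View pics/sceneov.png

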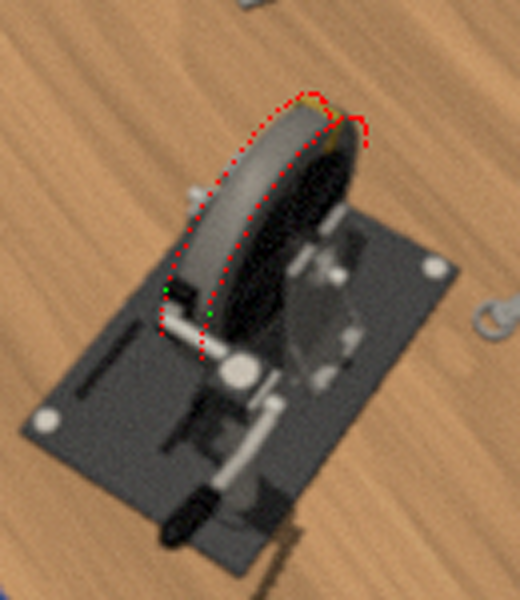

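View pics/topov.png

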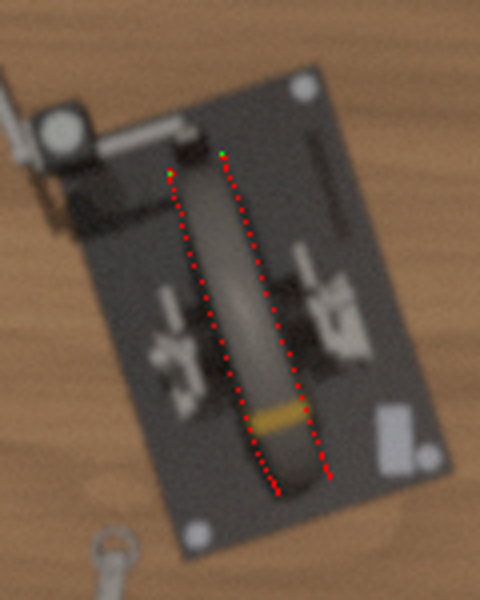

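```bash
python3 -m jog '[[[0,0,6.6,0.0252,-0.031,0,0],[0,0,6.6,0.0252,-0.031,0,0],[0,0,6.6,0.0252,-0.031,0,0],[0,0,6.6,0.0252,-0.031,0,0],[0,0,6.6,0.0252,-0.031,0,0],[0,0,0,0.0252,-0.031,0,0],[0,0,0,0.0252,-0.031,0,0],[0,0,0,0.0252,-0.031,-0.02,0],[0,0,0,0,0,-0.03,0],[0,0,0,0,0,-0.005,0]]]'; python3 -m jog '[[[0,0,0,0,0,0,0],[0,0,0,0,0,0,0],[0,0,0,0,0,0,0]]]'
python3 - <<'E'
from h import *
s=r.read_state();print(s)
c=cam("scene");save("s2",c["img"],(150,100,380,350),3)
c=cam("top");save("t2",c["img"],(150,60,380,300),3)
E
```

```text
time: 1.87
ee_pos: [0.5611, 0.078, 0.2416]
tcp_rot: [-1.041, -1.426, 1.434]
wrist_force: [-1.4, 1.0, -1.6]
finger_gap: -0.0
time: 2.12
ee_pos: [0.5631, 0.0811, 0.2491]
tcp_rot: [-1.047, -1.437, 1.434]
wrist_force: [0.3, 0.3, 0.8]
finger_gap: 0.005
{'time': 2.1167, 'qpos': array([ 4.32982320e-03,  7.35346884e-02,  1.65660293e+00,  1.48856418e-04,
        1.40903742e+00, -1.87878862e+00]), 'qd': array([ 0.00318283, -0.00922663, -0.01030897, -0.00158576, -0.00375092,
        0.00024664]), 'effort': array([-4.12644278e-01, -4.14691472e+01, -3.81447423e+01, -2.18108873e-02,
        2.09460827e-02,  2.75460116e-03]), 'ee_pos': array([0.56314858, 0.08108814, 0.24905006]), 'tcp_rot': array([-1.04691061, -1.43723841,  1.43448609]), 'wrist_force': array([0.30319091, 0.31483199, 0.76122783]), 'wrist_torque': array([ 0.01640405, -0.01270469, -0.0049476 ]), 'finger_gap': 0.0049145905420225075}
```

View pics/s2.png

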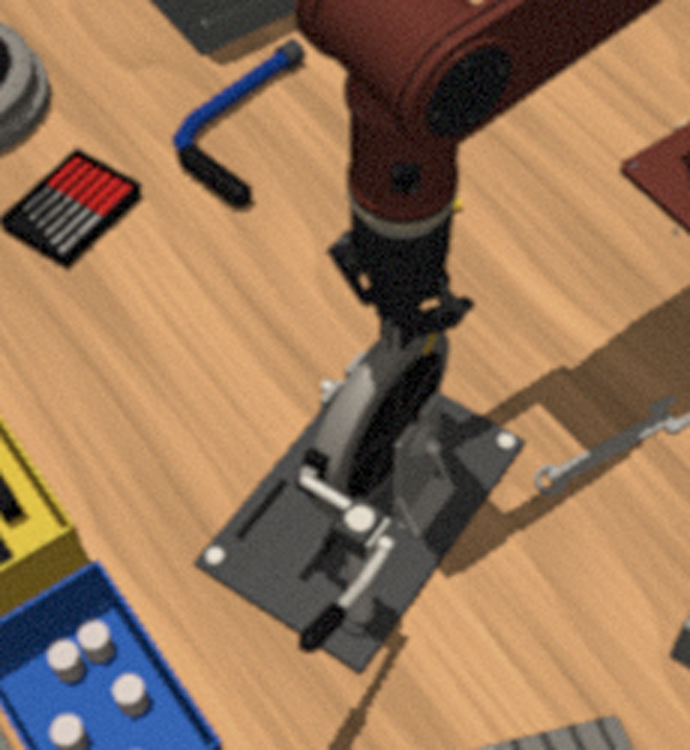

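View pics/t2.png

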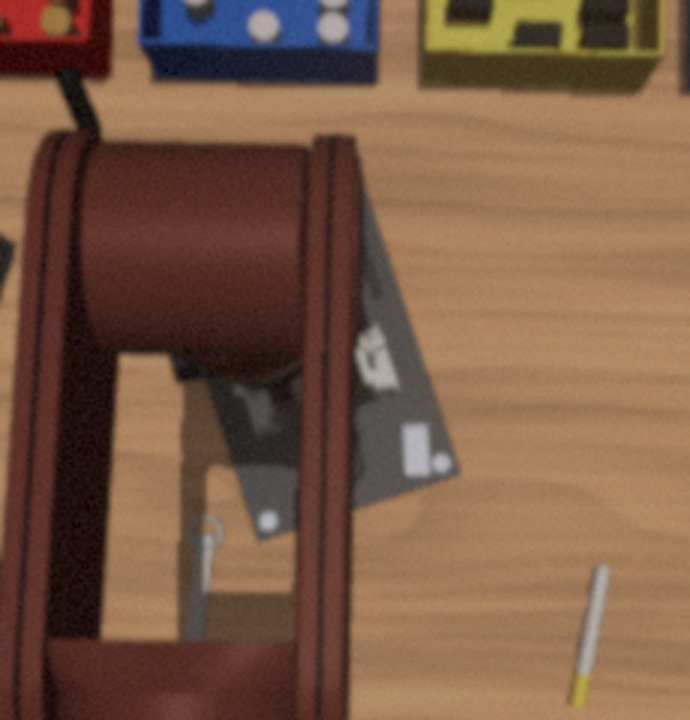

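```bash
python3 -m jog '[[[0,0,0,0.0077,-0.0115,-0.008,0],[0,0,0,0,0,-0.008,0],[0,0,0,0,0,-0.003,0],[0,0,0,0,0,0,0],[0,0,0,0,0,0,0]]]';for i in 1 2 ; do python3 -m jog '[[[0,0,0,0,0,-0.001,0],[0,0,0,0,0,0,0]]]';done
```

```text
time: 2.63
ee_pos: [0.5701, 0.0686, 0.2275]
tcp_rot: [-1.045, -1.433, 1.435]
wrist_force: [-0.6, -0.0, -0.4]
finger_gap: -0.003
time: 2.8
ee_pos: [0.5705, 0.0687, 0.2272]
tcp_rot: [-1.046, -1.435, 1.434]
wrist_force: [0.4, 1.0, -0.2]
finger_gap: 0.004
time: 2.97
ee_pos: [0.5705, 0.0686, 0.2261]
tcp_rot: [-1.046, -1.434, 1.434]
wrist_force: [-0.1, -0.2, 0.1]
finger_gap: -0.006
```

```bash
python3 -m jog '[[[0,0,0,0,0,-0.001,0],[0,0,0,0,0,0,0]]]'
```

```text
time: 3.13
ee_pos: [0.5705, 0.0685, 0.2251]
tcp_rot: [-1.046, -1.434, 1.434]
wrist_force: [-0.6, 0.6, 0.0]
finger_gap: 0.001
```

```bash
python3 -m jog '[[[0,0,0,0,0,-0.001,0],[0,0,0,0,0,0,0]]]'
```

```text
time: 3.3
ee_pos: [0.5711, 0.0687, 0.225]
tcp_rot: [-1.047, -1.436, 1.433]
wrist_force: [-0.6, 0.9, 4.1]
finger_gap: 0.004
```

```bash
python3 -m jog '[[[0,0,0,0,0,-0.0005,0],[0,0,0,0,0,0,0]]]'
```

```text
time: 3.47
ee_pos: [0.5713, 0.0688, 0.225]
tcp_rot: [-1.048, -1.436, 1.433]
wrist_force: [-1.0, 1.1, 6.7]
finger_gap: -0.003
```

```bash
python3 -m jog '[[[0,0,0,0,0,0.012,0],[0,0,0,-0.0236,-0.0083,0,0],[0,0,0,-0.0236,-0.0083,0,0],[0,0,0,-0.0236,-0.0083,0,0],[0,0,0,0,0,0,0],[0,0,0,0,0,0,0],[0,0,0,0,0,0,0]]]'
python3 - <<'E'
from h import *
c=cam("scene");save("s3",c["img"],(210,160,340,310),4); m=yellow(c,(215,180,330,300));print(m.sum(),np.argwhere(m).mean(0)[::-1] if m.sum() else 0)
E
```

```text
time: 4.05
ee_pos: [0.5004, 0.0436, 0.2363]
tcp_rot: [-1.047, -1.435, 1.434]
wrist_force: [0.8, 0.0, 0.1]
finger_gap: -0.001
24 [293.125      209.95833333]
```

```bash
python3 -m jog '[[[0,0,0,0.0075,0.0027,0,0],[0,0,0,0.0151,0.0053,0,0],[0,0,0,0.0198,0.007,-0.006,0],[0,0,0,0.0198,0.007,-0.0065,0],[0,0,0,0.0198,0.007,0,0],[0,0,0,0.0198,0.007,0.008,0],[0,0,0,0.0198,0.007,0.02,0],[0,0,0,0.0113,0.004,0.03,0],[0,0,0,0,0,0.01,0],[0,0,0,-0.01,-0.0035,0,0]]]'
cat > ang.py <<'E'
from h import *
import sys
C=np.array([.5709,.0712,.125]);y=np.radians(19.35)
ex=np.array([np.cos(y),np.sin(y),0]);ey=np.array([-np.sin(y),np.cos(y),0]);ez=np.array([0,0,1.])
def angle(c):
    # score each angle by yellowness of the modelled stripe (tread + visible +y side), scene camera
    b=(205,180,345,310)
    h=cv2.cvtColor(c["img"],cv2.COLOR_RGB2HSV); w=((h[...,0]>16)&(h[...,0]<36)&(h[...,1]>120)&(h[...,2]>60)).astype(float)
    k=np.zeros_like(w);k[b[1]:b[3],b[0]:b[2]]=1;w*=k
    P=pts(c)-C; lx,ly,lz=P@ex,P@ey,P@ez; rr=np.hypot(lx,lz)
    g=(w>0)&(abs(ly)<.024)&(rr>.07)&(rr<.112)&(c["depth"]>0)
    a=np.degrees(np.arctan2(lz[g],lx[g])); t=g&(abs(ly)<.013)
    return g.sum(),(np.median(a) if len(a) else None),(a.std() if len(a) else 0),(np.median(np.degrees(np.arctan2(lz[t],lx[t]))) if t.any() else None),t.sum(), np.argwhere(g).mean(0)[::-1] if len(a) else None
if __name__=="__main__":
    for i in range(int(sys.argv[2]) if len(sys.argv)>2 else 1):
        t=r.read_state()["time"]; c=cam("scene"); print(round(t,3),angle(c))
    if len(sys.argv)>1: save(sys.argv[1],c["img"],(210,160,340,310),4)
E
python3 ang.py s4 3
```

```text
time: 4.93
ee_pos: [0.6262, 0.0881, 0.2943]
tcp_rot: [-1.051, -1.44, 1.433]
wrist_force: [0.1, -0.4, -0.1]
finger_gap: 0.001
4.933 (np.int64(80), np.float64(59.8879696328855), np.float64(2.278409077468533), np.float64(59.72256551030695), np.int64(57), array([266.85  , 235.4875]))
4.983 (np.int64(80), np.float64(51.98007673472368), np.float64(2.242514794452623), np.float64(52.215627102880845), np.int64(52), array([264.2   , 240.0375]))
5.033 (np.int64(82), np.float64(44.08868207219257), np.float64(2.300652813804285), np.float64(44.0348109566209), np.int64(55), array([261.98780488, 244.56097561]))
```

```bash
python3 -m jog '[[[0,0,0,-0.0214,-0.0075,0,0],[0,0,0,-0.0214,-0.0075,0,0],[0,0,0,-0.0214,-0.0075,0,0],[0,0,0,0,0,-0.02,0],[0,0,0,0,0,-0.02,0],[0,0,0,0,0,0,0],[0,0,0,0,0,0,0],[0,0,0,0,0,0,0],[0,0,0,0,0,0,0],[0,0,0,0,0,0,0]]]'
python3 -m jog '[[[0,0,0,0,0,0,0],[0,0,0,0,0,0,0],[0,0,0,0,0,0,0],[0,0,0,0,0,0,0],[0,0,0,0,0,0,0],[0,0,0,0,0,0,0],[0,0,0,0,0,0,0],[0,0,0,0,0,0,0],[0,0,0,0,0,0,0],[0,0,0,0,0,0,0]]]'
python3 ang.py s5 4
```

```text
time: 5.92
ee_pos: [0.5592, 0.0647, 0.2523]
tcp_rot: [-1.047, -1.436, 1.434]
wrist_force: [-0.1, 0.1, 0.6]
finger_gap: 0.002
time: 6.75
ee_pos: [0.5584, 0.0646, 0.2511]
tcp_rot: [-1.046, -1.434, 1.434]
wrist_force: [-0.2, -0.8, -0.3]
finger_gap: 0.003
6.75 (np.int64(21), np.float64(150.65626989876696), np.float64(4.7330005174634415), np.float64(148.43350515932934), np.int64(6), array([296.61904762, 212.57142857]))
6.8 (np.int64(24), np.float64(144.57694179067343), np.float64(5.7780940713673425), np.float64(143.93139293989958), np.int64(13), array([296.125     , 211.45833333]))
6.85 (np.int64(27), np.float64(139.19930812697513), np.float64(4.98156151653067), np.float64(137.0864313106282), np.int64(13), array([294.7037037 , 211.14814815]))
6.9 (np.int64(35), np.float64(132.9436354129153), np.float64(6.147853278289435), np.float64(133.49149199371288), np.int64(21), array([293.48571429, 210.51428571]))
```

```bash
python3 -m jog '[[[0,0,0,0,0,-0.01,0],[0,0,0,0,0,-0.01,0],[0,0,0,0,0,0,0],[0,0,0,0,0,0,0],[0,0,0,0,0,0,0],[0,0,0,0,0,0,0],[0,0,0,0,0,0,0],[0,0,0,0,0,0,0],[0,0,0,0,0,0,0],[0,0,0,0,0,0,0]]]'
python3 -m jog '[[[0,0,0,0,0,0,0],[0,0,0,0,0,0,0],[0,0,0,0,0,0,0],[0,0,0,0,0,0,0],[0,0,0,0,0,0,0],[0,0,0,0,0,0,0],[0,0,0,0,0,0,0],[0,0,0,0,0,0,0],[0,0,0,0,0,0,0],[0,0,0,0,0,0,0]]]'
python3 ang.py s6 1;python3 -m jog '[[[0,0,0,0,0,0,0],[0,0,0,0,0,0,0],[0,0,0,0,0,0,0],[0,0,0,0,0,0,0],[0,0,0,0,0,0,0],[0,0,0,0,0,0,0],[0,0,0,0,0,0,0],[0,0,0,0,0,0,0]]]'
python3 ang.py s6 1
```

```text
time: 7.78
ee_pos: [0.5585, 0.0646, 0.2314]
tcp_rot: [-1.046, -1.435, 1.434]
wrist_force: [-0.2, -0.1, -0.8]
finger_gap: 0.0
time: 8.62
ee_pos: [0.5584, 0.0646, 0.2311]
tcp_rot: [-1.046, -1.434, 1.434]
wrist_force: [-0.2, 0.9, 0.3]
finger_gap: -0.004
8.617 (np.int64(2), np.float64(-90.48306414277451), np.float64(0.468200357684843), np.float64(-90.48306414277451), np.int64(2), array([280. , 258.5]))
time: 9.33
ee_pos: [0.5584, 0.0646, 0.2311]
tcp_rot: [-1.046, -1.434, 1.434]
wrist_force: [-0.1, -0.1, -0.2]
finger_gap: -0.002
9.333 (np.int64(16), np.float64(1.5422932117494241), np.float64(177.40120495949287), np.float64(0.23454793657194273), np.int64(8), array([298.5625, 218.8125]))
```

```bash
python3 -m jog '[[[0,0,0,0,0,0,0],[0,0,0,0,0,0,0],[0,0,0,0,0,0,0],[0,0,0,0,0,0,0]]]'
python3 ang.py s7 2
```

```text
time: 9.72
ee_pos: [0.5584, 0.0646, 0.2311]
tcp_rot: [-1.046, -1.434, 1.434]
wrist_force: [0.2, 0.3, 0.5]
finger_gap: -0.004
9.717 (np.int64(18), np.float64(138.0929315273002), np.float64(6.021354449032782), np.float64(146.70821115875162), np.int64(6), array([295.        , 212.61111111]))
9.767 (np.int64(19), np.float64(130.45662105525955), np.float64(4.254190423451577), np.float64(135.1905799460086), np.int64(2), array([293.63157895, 213.05263158]))
```

```bash
python3 -m jog '[[[0,0,0,0,0,-0.003,0],[0,0,0,0,0,0,0],[0,0,0,0,0,0,0],[0,0,0,0,0,0,0],[0,0,0,0,0,0,0],[0,0,0,0,0,0,0],[0,0,0,0,0,-0.0022,0],[0,0,0,0,0,-0.0016,0],[0,0,0,0,0,0,0]]]'
python3 ang.py s8 2
```

```text
time: 10.57
ee_pos: [0.5589, 0.0647, 0.2249]
tcp_rot: [-1.047, -1.435, 1.434]
wrist_force: [0.5, 0.0, 2.7]
finger_gap: -0.001
10.567 (np.int64(82), np.float64(52.433861017979005), np.float64(2.3430209054206115), np.float64(52.142622620425605), np.int64(51), array([264.40243902, 239.87804878]))
10.617 (np.int64(83), np.float64(52.42785528056612), np.float64(2.280153137179781), np.float64(52.44189440994772), np.int64(52), array([264.36144578, 239.80722892]))
```

```bash
python3 -m jog '[[[0,0,0,0.0009,0.0003,0,0],[0,0,0,0.0019,0.0007,0,0],[0,0,0,0.0028,0.001,0,0],[0,0,0,0.0038,0.0013,0,0],[0,0,0,0.0038,0.0013,0,0],[0,0,0,0.0038,0.0013,0,0],[0,0,0,0.0028,0.001,0,0],[0,0,0,0.0019,0.0007,0,0],[0,0,0,0.0009,0.0003,0,0],[0,0,0,0,0,0,0]]]'
python3 ang.py s9 2
```

```text
time: 11.5
ee_pos: [0.5816, 0.0727, 0.2248]
tcp_rot: [-1.047, -1.435, 1.434]
wrist_force: [-0.8, 0.2, 6.1]
finger_gap: 0.001
11.5 (np.int64(82), np.float64(38.66566631831692), np.float64(2.5152260026184443), np.float64(37.91616817272418), np.int64(51), array([260.6097561 , 247.84146341]))
11.55 (np.int64(82), np.float64(38.617767272983286), np.float64(2.5543450366396634), np.float64(38.54656554745906), np.int64(54), array([260.79268293, 247.85365854]))
```

```bash
python3 -m jog '[[[0,0,0,0.0019,0.0007,0,0],[0,0,0,0.0028,0.001,-0.0001,0],[0,0,0,0.0038,0.0013,-0.0003,0],[0,0,0,0.0038,0.0013,-0.0004,0],[0,0,0,0.0038,0.0013,-0.0006,0],[0,0,0,0.0028,0.001,-0.0005,0],[0,0,0,0.0014,0.0005,-0.0003,0],[0,0,0,0,0,0,0],[0,0,0,0,0,0,0]]]'
python3 ang.py s10 2
```

```text
time: 12.35
ee_pos: [0.6012, 0.0796, 0.2217]
tcp_rot: [-1.045, -1.434, 1.435]
wrist_force: [-0.4, 0.8, 2.2]
finger_gap: 0.001
12.35 (np.int64(44), np.float64(26.007436899557447), np.float64(3.524416232771847), np.float64(25.95307226780988), np.int64(25), array([262.04545455, 255.72727273]))
12.4 (np.int64(41), np.float64(25.931278676311862), np.float64(3.5046277263473473), np.float64(25.931278676311862), np.int64(21), array([262.17073171, 255.70731707]))
```

Run:
```python
from ang import *
c=cam("scene");save("s11",c["img"],(225,215,295,285),8)
for off in (np.array([.5709,.0712,.125]),):
    img=c["img"].copy()
    P=pts(c)-C; lx,ly,lz=P@ex,P@ey,P@ez
    # pad (black, in front) location by local coords
    h=cv2.cvtColor(c["img"],cv2.COLOR_RGB2HSV); rr=np.hypot(lx,lz); a=np.degrees(np.arctan2(lz,lx))
    g=(rr>.104)&(rr<.125)&(abs(ly)<.016)&(a>5)&(a<50)&(lx>0)
    print("pad", g.sum(), np.percentile(a[g],[2,50,98]), np.percentile(rr[g],[2,50,98]), np.argwhere(g).mean(0)[::-1])
    w=(h[...,0]>16)&(h[...,0]<36)&(h[...,1]>120)&(h[...,2]>60)&(rr>.07)&(rr<.112)&(abs(ly)<.024)
    for q in np.argwhere(w)[::4]: 
        i=tuple(q); print(q[::-1],round(a[i],1),round(rr[i],4),round(ly[i],4))
print(r.read_state()["time"])
```

```text
pad 103 [15.5549085  28.67839762 35.42702853] [0.10871872 0.11744446 0.12404059] [253.66990291 256.16504854]
[253 249] 34.8 0.1095 -0.0113
[267 253] 28.1 0.076 0.0152
[266 254] 25.9 0.0778 0.0141
[261 255] 28.2 0.0964 0.0093
[265 255] 26.9 0.0852 0.0153
[261 256] 28.9 0.1015 0.0122
[265 256] 22.5 0.0811 0.0144
[260 257] 25.7 0.1 0.0098
[264 257] 23.1 0.0872 0.015
[261 258] 25.0 0.0998 0.0131
[261 259] 18.2 0.0912 0.0101
12.5
```

View pics/s11.png

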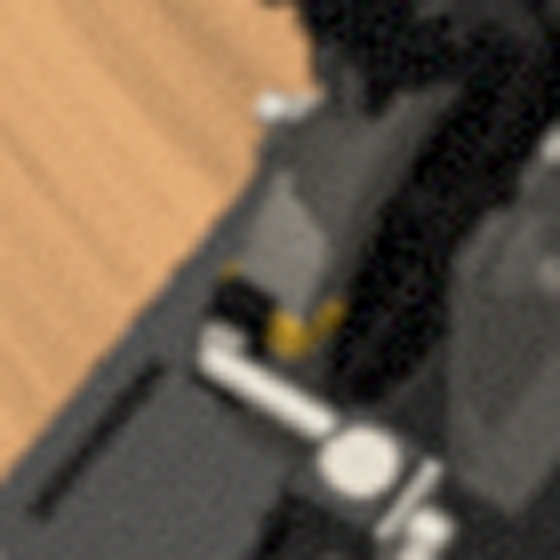

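```bash
python3 -m jog '[[[0,0,0,0.0007,0.0003,-0.0002,0],[0,0,0,0.0007,0.0002,-0.0003,0],[0,0,0,0,0,0,0],[0,0,0,0,0,0,0],[0,0,0,0,0,0,0],[0,0,0,0,0,0,0]]]'
python3 ang.py s12 3
python3 -m jog '[[[0,0,0,0,0,0,0],[0,0,0,0,0,0,0],[0,0,0,0,0,0,0],[0,0,0,0,0,0,0],[0,0,0,0,0,0,0],[0,0,0,0,0,0,0],[0,0,0,0,0,0,0],[0,0,0,0,0,0,0]]]'
python3 - <<'E'
from ang import *
c=cam("scene");save("s13",c["img"],(225,215,295,285),8)
A=[]
for i in range(4):
    c=cam("scene"); P=pts(c)-C; lx,ly,lz=P@ex,P@ey,P@ez; rr=np.hypot(lx,lz); a=np.degrees(np.arctan2(lz,lx))
    h=cv2.cvtColor(c["img"],cv2.COLOR_RGB2HSV)
    w=(h[...,0]>16)&(h[...,0]<36)&(h[...,1]>120)&(h[...,2]>60)&(rr>.07)&(rr<.112)&(ly>.012)&(ly<.024)
    print(w.sum(),np.degrees(np.arctan2(lz[w].mean(),lx[w].mean())),rr[w].mean())
s=r.read_state();print(s["time"],s["wrist_force"],s["ee_pos"])
E
```

```text
time: 13.0
ee_pos: [0.6026, 0.0801, 0.2215]
tcp_rot: [-1.046, -1.434, 1.434]
wrist_force: [0.2, 0.3, 1.3]
finger_gap: 0.002
13.0 (np.int64(37), np.float64(24.91203998171316), np.float64(3.1724878411599837), np.float64(24.91203998171316), np.int64(19), array([262.        , 256.45945946]))
13.05 (np.int64(41), np.float64(25.19550784535743), np.float64(3.1240186647492774), np.float64(25.26604855932375), np.int64(24), array([262.12195122, 256.2195122 ]))
13.1 (np.int64(36), np.float64(24.97698783156008), np.float64(2.9029109527244126), np.float64(25.53772601485623), np.int64(19), array([262.08333333, 256.41666667]))
time: 13.82
ee_pos: [0.6027, 0.0801, 0.2216]
tcp_rot: [-1.046, -1.434, 1.434]
wrist_force: [-0.9, 0.3, -0.5]
finger_gap: -0.001
23 24.835315700559196 0.08667933500641528
23 24.57350133465386 0.08698777877359073
20 24.739095922591908 0.08734579049658811
24 24.677327753817462 0.08708505793081506
14.0667 [-0.06214135 -0.65743918 -0.34538355] [0.60271257 0.08010915 0.2215978 ]
```

View pics/s13.png

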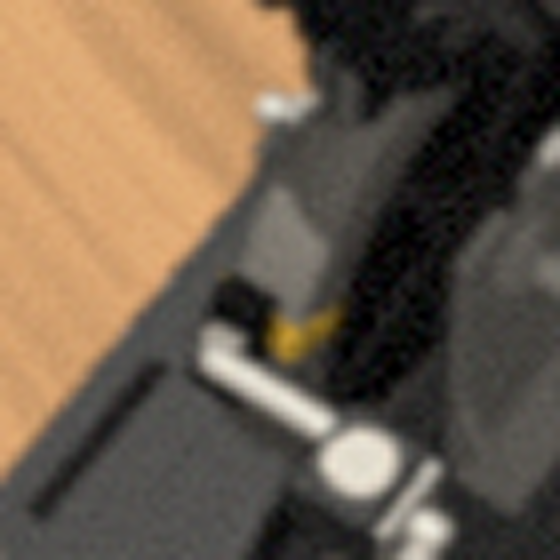

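```bash
python3 -m jog '[[[0,0,0,0,0,-0.0003,0],[0,0,0,0,0,-0.0003,0],[0,0,0,0,0,0,0],[0,0,0,0,0,0,0]]]'
python3 - <<'E'
from ang import *
F=[]
for i in range(8):
    c=cam("scene");F.append(r.read_state()["wrist_force"])
print(np.mean(F,0),np.std(F,0),angle(c)[1],r.read_state()["time"],r.read_state()["ee_pos"])
E
```

```text
time: 14.4
ee_pos: [0.6029, 0.0802, 0.2213]
tcp_rot: [-1.046, -1.435, 1.434]
wrist_force: [0.4, 0.8, 1.8]
finger_gap: -0.003
[0.44860134 0.36270136 1.9908529 ] [0.40046894 0.47743704 0.48988743] 25.232081710236336 14.8 [0.60288487 0.08015782 0.22123284]
```

```bash
python3 -m jog '[[[0,0,0,0,0,-0.0003,0],[0,0,0,0,0,0,0],[0,0,0,0,0,0,0],[0,0,0,0,0,0,0],[0,0,0,0,0,0,0],[0,0,0,0,0,0,0]]]'
python3 - <<'E'
from ang import *
F=[];A=[]
for i in range(12):
    c=cam("scene");F.append(r.read_state()["wrist_force"]);A.append(angle(c)[1])
print(np.mean(F,0),np.round(A,1),r.read_state()["time"],r.read_state()["ee_pos"])
save("s14",c["img"])
E
```

```text
time: 15.3
ee_pos: [0.603, 0.0802, 0.2211]
tcp_rot: [-1.046, -1.435, 1.434]
wrist_force: [1.1, 1.7, 4.7]
finger_gap: -0.001
[1.14170367 0.84811334 5.25150759] [24.8 24.9 25.1 24.7 24.8 24.7 24.5 24.1 25.  24.8 25.2 24.9] 15.9 [0.60297287 0.08017511 0.2210717 ]
```

View pics/s14.png

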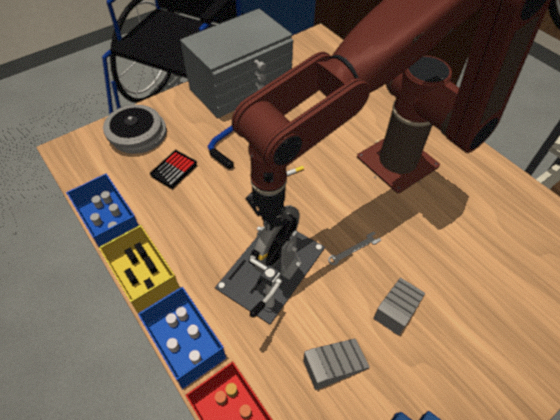

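```bash
python3 -m jog '[[[0,0,0,0,0,0.0002,0],[0,0,0,0,0,0,0],[0,0,0,0,0,0,0],[0,0,0,0,0,0,0],[0,0,0,0,0,0,0],[0,0,0,0,0,0,0]]]'
python3 - <<'E'
from ang import *
F=[];A=[]
for i in range(10):
    c=cam("scene");F.append(r.read_state()["wrist_force"]);A.append(angle(c)[1])
m=np.mean(F,0);print(m,np.round(A,1),r.read_state()["time"])
if 2<m[2]<5: r.finish_job(); print("done")
E
```

```text
time: 16.4
ee_pos: [0.6029, 0.0801, 0.2211]
tcp_rot: [-1.046, -1.435, 1.434]
wrist_force: [1.0, 0.8, 5.4]
finger_gap: 0.0
[1.36379579 1.00685262 5.36708881] [24.7 25.  24.6 25.4 24.4 25.1 24.9 25.1 25.3 24.8] 16.9
```

```bash
python3 -m jog '[[[0,0,0,0,0,0.0003,0],[0,0,0,0,0,0,0],[0,0,0,0,0,0,0],[0,0,0,0,0,0,0],[0,0,0,0,0,0,0],[0,0,0,0,0,0,0]]]'
python3 - <<'E'
from ang import *
F=[];A=[]
for i in range(16):
    c=cam("scene");F.append(r.read_state()["wrist_force"]);A.append(angle(c)[1])
m=np.mean(F,0);print(m,np.mean(F[:8],0)[2],np.mean(F[8:],0)[2],np.round(A,1),r.read_state()["time"])
if 2<m[2]<5: r.finish_job(); print("done")
E
```

```text
time: 17.4
ee_pos: [0.6027, 0.0801, 0.2212]
tcp_rot: [-1.046, -1.434, 1.434]
wrist_force: [1.0, -0.0, 3.5]
finger_gap: -0.007
[1.06518174 0.50643237 4.15900756] 4.216022199192542 4.101992930640239 [25.1 25.3 24.9 25.7 25.  25.2 24.8 25.2 24.7 25.1 24.9 25.5 24.6 25.2
 25.5 25.6] 18.2
the job is handed in; nothing more can be done
done
```

The wheel was flicked, ran free for well over four seconds, and was stopped with the yellow mark in front of the brake pad. I handed the job in at 18.2 s, with the closed fingertips still resting on the tyre.

- **Spin:** I swiped the top of the tyre toward the pad, and the wheel ran at about 2.7 rad/s. It then turned untouched from about 4.7 s to 10.4 s, roughly two turns, and slowed only slightly, so the bearing looks free.
- **Stop:** The first touch stopped the mark early, at about 52°. I kept the fingertip pressed and drew the tyre round to the pad without lifting off. That took three moves, the last a 1.5 mm nudge.
- **Final checks:** The mark read about 25.1° in the scene camera (target 25°, readings 24.6–25.7°) and held steady over the last 0.8 s. The wrist force averaged about 4 N upward.
- **Disagreements:**
  - After the second draw, finger travel put the mark at 26.6° while the camera read 26.0°.
  - The two cameras differed by about 2 mm on the wheel's position, so the stop angle is uncertain by roughly 1°.
  - The fingertip force dropped to nearly zero once, at about 14 s, so I pressed slightly harder. The mark stayed put.
- **Surroundings:** I never moved the arm against the lever, pad or loose items. I saw nothing displaced in the last picture, but I did not measure their positions again. The top camera was blocked by the arm.

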